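Click the pickup-hour wheel round to its pointer

ROBOT

A 6-joint arm with a two-finger parallel gripper is mounted at the origin on the work surface. World frame = base frame: x ahead of the robot, y to its left, z up, the work surface at z = 0. Lengths are in m, angles in rad, forces in N, time in s.
With the tool pointing down it reaches from about 0.25 to 0.725 m from the base axis. Payload 4 kg.
Tool frame: the origin (TCP) lies midway between the tips of the shut fingers; the grasp point (between the pads) lies ctrl.pinch_z behind it (ctrl.pinch_z is the distance from the TCP to the grasp point, in m); z points along the fingers, y is the direction in which the jaws open and shut (so a half turn about z gives the same grasp; the last joint's range is limited). The gripper opens to 85 mm and grips with 20 to 120 N. Pads are 22 mm wide; open, the fingers measure 114 mm over their backs; the gripper's body (76 mm by 85 mm) begins 54 mm behind the grasp point. The pads swing forward as they close: fully open they stand 13 mm farther back than shut.
Start: joints at [1.191, 0.241, 0.005, 1.335, 0, 1.571], TCP at [0.185, 0.464, 0.231] pointing down, gripper open.
Joint ranges: [-2.72, 2.72], [-1.05, 1.87], [-1.09, 1.28], [-1.99, 2.15], [-1.42, 1.44], [-3.14, 3.14]. Speed limits (rad/s): [2.79, 2.79, 3.14, 3.14, 3.14, 3.14].

INTERFACE

Orientations are given as a rotation vector (axis times angle).
In Python, from bench import ctrl, imaging, order gives the robot as it stands. The module is installed in compiled form; this text tells all that it offers. Calls block until the motion is done:
- ctrl.reach(position, orientation): joint-space move of the TCP to a pose.
- ctrl.move_l(position, v=0.15, rot=None, contact_N=None): straight line of the TCP; rot=None keeps the orientation; v is the mean speed in m/s. With contact_N (N) it stops when the force on the tool has changed by that much, and returns True; else False.
- ctrl.goto_joints(angles): joint-space move.
- ctrl.gripper_open() and ctrl.grab(force=None): open the fingers fully, or close them until they stop; force is the grip in N (None keeps the last).
- ctrl.dwell(seconds).
- ctrl.solve_ik(position, orientation): joint angles nearest the present ones, or None.
- ctrl.get_state(): the state.
- imaging.get_image(name): name is "scene" or "side" or "wrist"; returns a dict with "img" (400x640x3 uint8, red, green, blue), "vertical_fov" (degrees; the focal length in pixels is half the picture's height over the tangent of half this angle, whatever the lens; pixels are square), "cx", "cy" (the principal point, pixels), "camera_from_world" (4x4, takes a point from world to camera coordinates); the wrist camera has in their place "T_tool_cam" (4x4, takes a point from camera to tool coordinates, whose origin is the TCP and whose axes are the flange's). Camera axes: x right, y up, looking along -z (the intrinsics and any distortion apply to the point x, -y, -z); pixel columns grow to the right and rows downward; lengths in m; the calibration is good to about 2 mm. A picture is of the moment at which its call begins: read the wrist's pose just before it. There is no depth.
A pose or a line that the arm cannot do raises ctrl.IKError and nothing moves.
- order.sign_off(): hands the job in, once; it reports no verdict.
The state is a dict: "time": time; "joint_positions": joint angles; "joint_velocities": joint speeds; "effort": joint torques, N m; "ee_pos": TCP position; "ee_rot": TCP orientation; "ft_force": force on the tool from outside, world axes, zero at the start; "ft_torque": the same for the moment, N m; "opening": finger opening in m.
Only numpy, scipy, OpenCV 4.12 (cv2) and the standard library are available. Lean on these libraries where they do the work, as an engineer would, in place of code of your own. Each camera call takes 0.05 s, during which the arm holds its last target.

TASK

On the laundromat's folding counter, set the pickup-hour wheel: flick the tabs at its edge with a fingertip to click it round counter-clockwise (seen from above) until the one long, round-ended tab comes to rest in line with the pointer on the stand, not a click past it. Keep the stand upright on the counter where it is, not lifted or shoved about, and do not disturb the bottle, box and cup.

Things in the scene. Friction and masses are not known exactly. Their poses are not given: they have to be found in the camera images.
- stand: loose metal stand, 2.5 kg. Origin: centre of its underside, on the wheel's vertical axis; x points to the pointer. Round foot 144 mm across, 12 mm thick; round pedestal 74 mm across up to 41 mm; a foot arm along +x, 24 mm wide, 12 mm thick, carries the pointer post (107 to 127 mm from the axis, 56 mm tall)
- wheel_centre (a point): point on the wheel's axis, at mid-thickness of its tabs, 50 mm above the counter. Black wheel: hub 80 mm across with eight radial tabs, one every 45 degrees, each 9 mm thick and 14 mm tall (43 to 57 mm above the counter), reaching 76 mm from the axis; the long one reaches 101 mm. Between tabs, beyond the hub, it is open down to the foot
- pointer_tip (a point): tip of the fixed pointer, 107 mm from the axis along the stand's x, 50 mm above the counter
- long_tab (a point): centre of the round end (22 mm across) of the long tab, 90 mm from the wheel's axis, 50 mm above the counter; turns with the wheel
- hourwheel (a joint): wheel angle, rad, growing counter-clockwise seen from above; 0 = long tab in line with the pointer. Starts two to five clicks short (negative). One click = 45 degrees (0.785 rad): a sprung detent pulls the wheel to the nearest click, so pushed more than half a click it snaps on to the next. Turning takes up to about 3 N at the tabs
- detergent_mid (a point): blue detergent bottle, 72 mm across, 150 mm tall; point at half its height. Bystander
- soapbox_mid (a point): cardboard soap box lying flat, 70 x 100 mm, 55 mm tall; point at half its height. Bystander
- scoopcup_mid (a point): white open measuring cup, 70 mm across, 70 mm tall; point at half its height. Bystander
Things that resemble listed ones, but are neither listed nor needed, are in the scene too. Of the things that look like the stand, the largest one is meant.

How it is judged:
On the way, in this order (a step that is already met when the one before it is completed fails the run):
1. a finger pushes the wheel (contact force between the fingers and hourwheel above 0.3 N).
2. the long tab rests at the pointer (value of joint hourwheel between -0.2 and 0.2 rad and velocity of joint hourwheel between -0.1 and 0.1 rad/s), for 0.2 s.
At the end, for the whole second after the job is handed in: The wheel rests with the long tab within 0.15 rad of the pointer, reached without going a click past it; the stand stands upright on the counter within 30 mm of where it was; bottle, box and cup are within 20 mm of where they were (value of joint hourwheel between -0.15 and 0.15 rad and velocity of joint hourwheel between -0.1 and 0.1 rad/s and distance of stand from where it was at the start of the episode below 0.03 m and height (world z) of stand below 0.005 m and angle between stand's own z axis and vertical below 0.05 rad and linear speed of stand below 0.01 m/s and distance of each of detergent_mid, soapbox_mid, scoopcup_mid from where it was at the start of the episode below 0.02 m); the robot touches nothing.
It fails at once if the wheel is turned past the pointer to the next click (value of joint hourwheel above 0.45 rad).
It fails at once if the wheel is turned clockwise, beyond the farthest start (value of joint hourwheel below -4.9 rad).
It fails at once if the stand is lifted or tipped (height (world z) of stand above 0.01 m or angle between stand's own z axis and vertical above 0.15 rad).
It fails at once if the stand is shoved more than 30 mm (distance of stand from where it was at the start of the episode above 0.03 m).
It fails at once if the bottle, box or cup is moved more than 20 mm (distance of any of detergent_mid, soapbox_mid, scoopcup_mid from where it was at the start of the episode above 0.02 m).
It also fails if it takes over 54 s, if anything falls off the work surface, if the arm or the gripper's body presses on something with over 40 N, if the wrist force passes 120 N, or if a joint passes its speed limit or range.

## Working session

There is one attempt and no reset: what is moved stays moved. The work goes in short steps, each a Python script; the robot and the scene stay as the last script left them, time stands still between calls to the robot, and variables do not carry over. Pictures are saved under pics/ and viewed, and the job is handed in when it is done.

```bash
mkdir -p pics; python3 - <<'E'
from bench import ctrl, imaging
import cv2
for n in ("scene","side","wrist"):
    d=imaging.get_image(n); cv2.imwrite(f"pics/{n}0.png",d["img"][:,:,::-1])
    print(n,{k:v for k,v in d.items() if k!="img"})
s=ctrl.get_state(); print(s["time"],s["ee_pos"],s["ee_rot"],s["opening"],ctrl.pinch_z)
E
```

```text
scene {'vertical_fov': 49.167705987354104, 'cx': 319.73521980778185, 'cy': 201.11344833047337, 'camera_from_world': array([[-0.33495365,  0.94222168,  0.00493534,  0.19205104],
       [-0.74698028, -0.2687319 ,  0.60811482,  0.43853288],
       [ 0.57430524,  0.20000368,  0.79383374, -1.3422012 ],
       [ 0.        ,  0.        ,  0.        ,  1.        ]])}
side {'vertical_fov': 53.19757870909619, 'cx': 313.1498728118581, 'cy': 207.30163873628334, 'camera_from_world': array([[-0.99263772, -0.1210795 , -0.00318037,  0.66498234],
       [ 0.0706367 , -0.60002686,  0.79685521, -0.09132891],
       [-0.09839114,  0.79076389,  0.60416195, -0.84397651],
       [ 0.        ,  0.        ,  0.        ,  1.        ]])}
wrist {'vertical_fov': 70.73038013666113, 'cx': 315.88433583357886, 'cy': 192.18871072693162, 'T_tool_cam': array([[ 8.41784954e-04,  9.64903685e-01,  2.62602685e-01,
         6.57490250e-02],
       [ 9.99999643e-01, -8.30934547e-04, -1.52370288e-04,
        -8.84910490e-04],
       [ 7.11829910e-05,  2.62602720e-01, -9.64904040e-01,
        -1.42900224e-01],
       [ 0.00000000e+00,  0.00000000e+00,  0.00000000e+00,
         1.00000000e+00]])}
0.15 [0.18519195 0.46393434 0.23063658] [-5.93015504e-01 -3.08481042e+00  2.45405987e-03] 0.08524874881855544 0.0187
```

View pics/scene0.png

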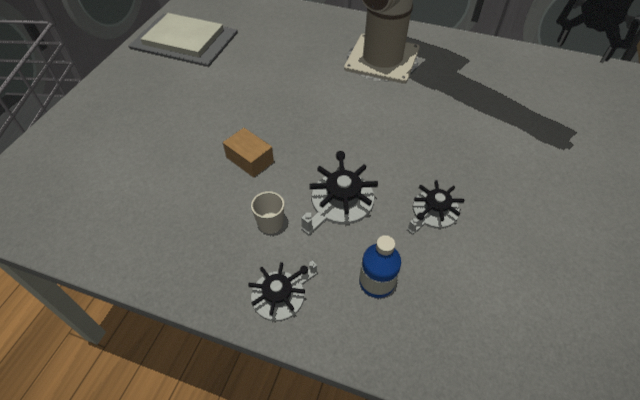

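View pics/side0.png

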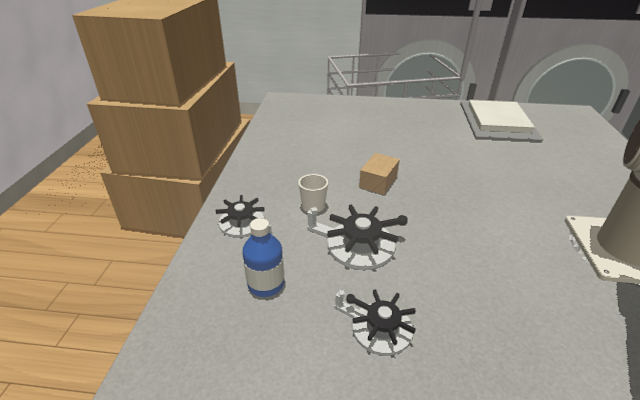

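View pics/wrist0.png

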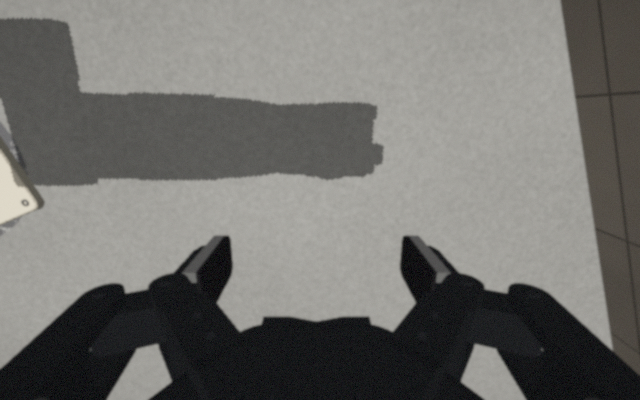

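The largest stand is the middle one, at scene (344,188) and side (363,235). Next I'll zoom in on it.

```bash
python3 - <<'E'
import cv2
a=cv2.imread("pics/scene0.png")[135:255,230:410]; cv2.imwrite("pics/sc_z.png",cv2.resize(a,None,fx=4.4,fy=4.4,interpolation=cv2.INTER_CUBIC))
a=cv2.imread("pics/side0.png")[140:280,290:430]; cv2.imwrite("pics/si_z.png",cv2.resize(a,None,fx=4,fy=4,interpolation=cv2.INTER_CUBIC))
E
```

```text
(no output)
```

View pics/sc_z.png

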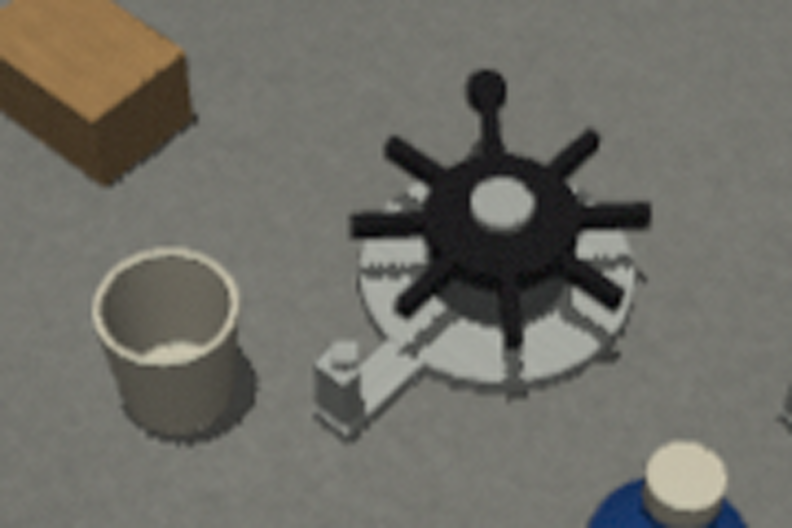

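View pics/si_z.png

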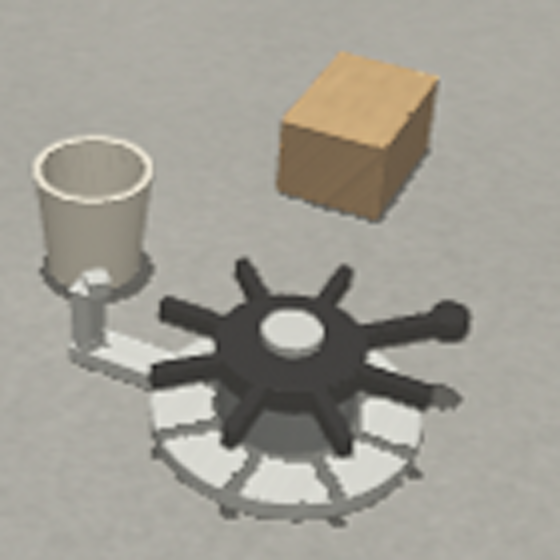

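```bash
cat > h.py <<'E'
import numpy as np, cv2
from bench import ctrl, imaging
def proj(d,P):
    M=d["camera_from_world"]; P=np.atleast_2d(P); c=P@M[:3,:3].T+M[:3,3]
    f=200/np.tan(np.radians(d["vertical_fov"])/2)
    return np.c_[d["cx"]+f*c[:,0]/-c[:,2], d["cy"]-f*c[:,1]/-c[:,2]]
def ray(d,uv,z):
    M=d["camera_from_world"]; R=M[:3,:3]; o=-R.T@M[:3,3]
    f=200/np.tan(np.radians(d["vertical_fov"])/2)
    r=R.T@np.array([(uv[0]-d["cx"])/f,-(uv[1]-d["cy"])/f,-1]); return o+r*(z-o[2])/r[2]
E
cat > m.py <<'E'
from h import *
from scipy.optimize import least_squares
S=imaging.get_image("scene"); D=imaging.get_image("side")
zs=lambda L:np.array(L)/4.4+[230-.4,135-.4]
zd=lambda L:np.array(L)/4+[290-.4,140-.4]
# CCW from knob
s=zs([(486,91),(390,150),(354,225),(403,305),(513,338),(613,298),(648,215),(594,138)])
d=zd([(452,321),(347,270),(242,265),(165,308),(155,375),(232,440),(345,445),(430,397)])
r=np.array([.09]+[.076]*7)
def pts(p):
    a=p[2]+np.arange(8)*np.pi/4
    return np.c_[p[0]+r*np.cos(a),p[1]+r*np.sin(a),np.full(8,.05)]
for nm,L in (("scene",[(S,s)]),("side",[(D,d)]),("both",[(S,s),(D,d)])):
    f=lambda p:np.concatenate([(proj(I,pts(p))-q).ravel() for I,q in L])
    best=min((least_squares(f,[.5,0,a],loss='soft_l1') for a in np.arange(-3,3.2,.5)),key=lambda o:o.cost)
    print(nm,best.x,np.degrees(best.x[2]),np.abs(best.fun).max(),best.cost)
c=best.x[:2]
for I,q in ((S,zs([(341,362)])[0]),(D,zd([(92,281)])[0])):
    w=ray(I,q,.056); v=w[:2]-c; print("post",w,np.linalg.norm(v),np.degrees(np.arctan2(v[1],v[0])))
for n,I,q,z in (("cup",S,zs([(166,307)])[0],.07),("cup",D,zd([(94,170)])[0],.07),
  ("boxc",S,zs([(95,122)])[0],.055),("boxc",S,zs([(186,54)])[0],.055),
  ("box",D,zd([(385,147)])[0],.055),("box",D,zd([(283,121)])[0],.055),("box",D,zd([(437,76)])[0],.055),("box",D,zd([(345,54)])[0],.055),
  ("bot",S,(386,243),.15),("bot",D,(261,228),.15)):
    print(n,ray(I,q,z))
E
python3 m.py
```

```text
scene [0.55993944 0.05057148 3.53365664] 202.4636119196423 1.4943575937583091 3.008981341075312
side [ 0.55994156  0.04839743 -2.74608606] -157.33914168639876 1.2873841499533683 1.9895623054643794
both [0.55995529 0.04981051 3.53464616] 202.52030722478906 1.5554774152582809 5.959008476744864
post [0.67383451 0.00753112 0.056     ] 0.12147437618734098 -20.368206191782996
post [0.66969111 0.0102287  0.056     ] 0.11665620582003636 -19.834418904565972
cup [ 0.68119492 -0.07794465  0.07      ]
cup [ 0.67920216 -0.0770231   0.07      ]
boxc [ 0.57292607 -0.16734788  0.055     ]
boxc [ 0.51143705 -0.14237007  0.055     ]
box [ 0.50855244 -0.14530765  0.055     ]
box [ 0.57120908 -0.16818455  0.055     ]
box [ 0.47290066 -0.2355578   0.055     ]
box [ 0.53244373 -0.25779976  0.055     ]
bot [0.74153216 0.18141757 0.15      ]
bot [0.73471129 0.19170403 0.15      ]
```

The calibration checks out. The wheel centre is at (0.560, 0.050), and the two views agree to about 2 mm. The post is at about 117–121 mm on the −20° bearing. The long tab is at 202.5°, three clicks short. I'll put the shut fingers in the gap at 0° (the far side from the knob) and push mid-gap to mid-gap, one click at a time.

```bash
cat >> h.py <<'E'
from scipy.spatial.transform import Rotation as Ro
C=np.array([.560,.050]); RR=.070
def pose(deg,z,sgn,base=None,r=RR):
    a=np.radians(deg); y=sgn*np.array([np.cos(a),np.sin(a),0]); zz=np.array([0,0,-1.])
    return np.r_[C+r*np.array([np.cos(a),np.sin(a)]),z], Ro.from_matrix(np.c_[np.cross(y,zz),y,zz]).as_rotvec()
def save(n,name):
    d=imaging.get_image(n); cv2.imwrite(f"pics/{name}.png",d["img"][:,:,::-1]); return d
E
python3 - <<'E'
from h import *
for s in (1,-1):
    for a in (0,45,90,135):
        for z in (.2,.038):
            q=ctrl.solve_ik(*pose(a,z,s)); print(s,a,z,None if q is None else np.round(q,2))
E
```

```text
1 0 0.2 [0.08 0.52 0.34 1.39 0.   1.65]
1 0 0.038 [0.08 0.63 0.09 1.03 0.   1.65]
1 45 0.2 [0.16 0.49 0.29 1.37 0.   0.95]
1 45 0.038 [0.16 0.61 0.05 1.01 0.   0.95]
1 90 0.2 [0.21 0.4  0.15 1.32 0.   0.21]
1 90 0.038 [ 0.21  0.53 -0.09  0.95  0.    0.21]
1 135 0.2 [ 0.19  0.3  -0.    1.27  0.   -0.59]
1 135 0.038 [ 0.19  0.45 -0.24  0.88  0.   -0.59]
-1 0 0.2 [ 0.08  0.52  0.34  1.39  0.   -1.49]
-1 0 0.038 [ 0.08  0.63  0.09  1.03  0.   -1.49]
-1 45 0.2 [ 0.16  0.49  0.29  1.37  0.   -2.19]
-1 45 0.038 [ 0.16  0.61  0.05  1.01  0.   -2.19]
-1 90 0.2 [ 0.21  0.4   0.15  1.32  0.   -2.93]
-1 90 0.038 [ 0.21  0.53 -0.09  0.95  0.   -2.93]
-1 135 0.2 [ 0.19  0.3  -0.    1.27 -0.    2.55]
-1 135 0.038 [ 0.19  0.45 -0.24  0.88 -0.    2.55]
```

```bash
python3 - <<'E'
from h import *
ctrl.grab(20)
ctrl.reach(*pose(0,.2,1))
s=ctrl.get_state(); print(s["time"],s["ee_pos"],s["opening"])
d=imaging.get_image("wrist"); im=d["img"][:,:,::-1].copy()
T=np.eye(4); T[:3,:3]=Ro.from_rotvec(s["ee_rot"]).as_matrix(); T[:3,3]=s["ee_pos"]
d["camera_from_world"]=np.linalg.inv(T@d["T_tool_cam"])
P=[[*(C+(.09 if k==0 else .076)*np.array([np.cos(a),np.sin(a)])),.05] for k in range(8) for a in [np.radians(202.5+45*k)]]
P.append([*C,.05]);P.append([*(C+.107*np.array([np.cos(np.radians(-22.5)),np.sin(np.radians(-22.5))])),.05])
for u in proj(d,P): cv2.circle(im,(int(u[0]),int(u[1])),4,(0,0,255),1)
cv2.imwrite("pics/w1.png",im)
E
```

```text
3.1917 [0.62977904 0.05127196 0.20021998] -0.00017560144453346302
```

View pics/w1.png

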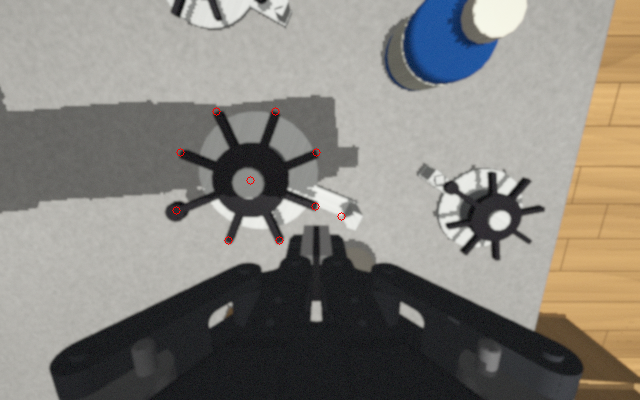

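The projected model (red) matches the wrist view, with tabs at 22.5° + 45°·k and the pointer at about (341,216). Next: descend into the gap and do the first click.

```bash
cat >> h.py <<'E'
def sweep(a0,a1,n=4,v=.05):
    for a in np.linspace(a0,a1,n+1)[1:]:
        p,r=pose(a,.038,1); ctrl.move_l(p,v=v,rot=r)
        s=ctrl.get_state(); print(round(a,1),round(s["time"],2),np.round(s["ft_force"],2))
E
python3 - <<'E'
from h import *
p,r=pose(0,.08,1); ctrl.move_l(p,v=.15,rot=r)
p,r=pose(0,.038,1); print("hit",ctrl.move_l(p,v=.06,rot=r,contact_N=4)); print(ctrl.get_state()["ee_pos"])
sweep(0,45)
ctrl.dwell(.4); print(ctrl.get_state()["ft_force"]); 
a=save("scene","s2")["img"][135:255,230:410][:,:,::-1]; b=save("side","d2")["img"][140:280,290:430][:,:,::-1]
cv2.imwrite("pics/z2.png",np.hstack([cv2.resize(a,(400,267)),cv2.resize(b,(267,267))]))
E
```

```text
hit False
[0.63025367 0.0500059  0.03814048]
11.2 5.47 [-0.09 -0.82  1.72]
22.5 5.89 [ 1.07 -0.06  0.68]
33.8 6.32 [ 0.03 -0.45 -0.09]
45.0 6.74 [-0.9   1.06  0.35]
[ 0.66075628  0.89392961 -1.16752045]
```

View pics/z2.png

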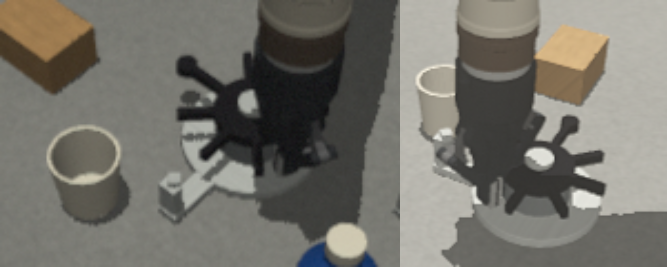

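The knob went from top to upper-left in the scene crop, at (185,65). That is exactly one click, and the stand hasn't moved. Now the second click.

```bash
python3 - <<'E'
from h import *
sweep(45,90)
ctrl.dwell(.4)
a=save("scene","s3")["img"][135:255,230:410][:,:,::-1]; b=save("side","d3")["img"][140:280,290:430][:,:,::-1]
cv2.imwrite("pics/z3.png",np.hstack([cv2.resize(a,(400,267)),cv2.resize(b,(267,267))]))
E
```

```text
56.2 7.67 [ 1.96 -1.95 -1.1 ]
67.5 8.09 [0.31 0.31 0.23]
78.8 8.52 [ 0.84  0.21 -0.52]
90.0 8.94 [0.35 0.95 0.05]
```

View pics/z3.png

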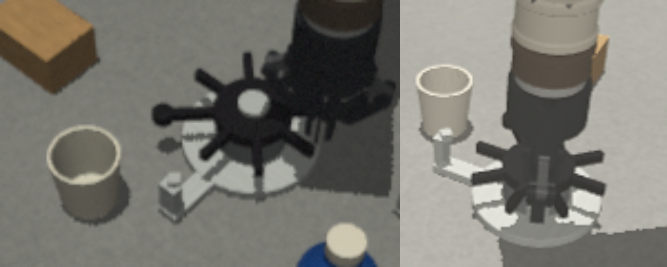

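The knob is now at left (163,113), so two clicks are done and one is left.

```bash
python3 - <<'E'
from h import *
sweep(90,135)
ctrl.dwell(.5)
a=save("scene","s4")["img"][135:255,230:410][:,:,::-1]; b=save("side","d4")["img"][140:280,290:430][:,:,::-1]
cv2.imwrite("pics/z4.png",np.hstack([cv2.resize(a,(400,267)),cv2.resize(b,(267,267))]))
E
```

```text
101.2 9.87 [ 2.93 -0.48 -0.95]
112.5 10.29 [ 0.53 -0.54  0.08]
123.8 10.72 [ 1.36  0.03 -0.22]
135.0 11.14 [-0.07  0.09  0.26]
```

View pics/z4.png

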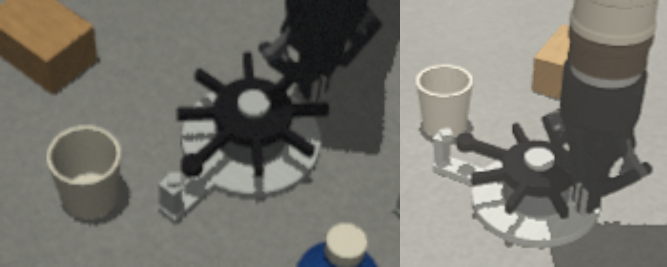

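The long tab now points at the post, with its knob at scene crop (192,163). I'll lift out straight up and check.

```bash
python3 - <<'E'
from h import *
p,r=pose(135,.1,1); ctrl.move_l(p,v=.06,rot=r)
p,r=pose(135,.25,1); ctrl.move_l(p,v=.15,rot=r)
q=np.array([.45,.30,.30]); ctrl.move_l(q,v=.15)
ctrl.dwell(.3)
A=save("scene","s5"); a=A["img"][135:255,230:410][:,:,::-1]; b=save("side","d5")["img"][140:280,290:430][:,:,::-1]
cv2.imwrite("pics/z5.png",np.vstack([cv2.resize(a,(450,300),interpolation=2),cv2.resize(b,(450,300),interpolation=2)[:,:450]]))
for n in("scene","side"):
    x=cv2.imread(f"pics/{n}0.png").astype(int); y=cv2.imread(f"pics/{n[0] if n=='scene' else 'd'}5.png").astype(int)
    m=(np.abs(x-y).max(2)>40).astype(np.uint8); cv2.imwrite(f"pics/diff_{n}.png",m*255)
print(ctrl.get_state()["time"],ctrl.get_state()["ft_force"])
E
```

```text
16.0583 [ 0.69261591 -0.53930811  0.08228294]
```

View pics/z5.png

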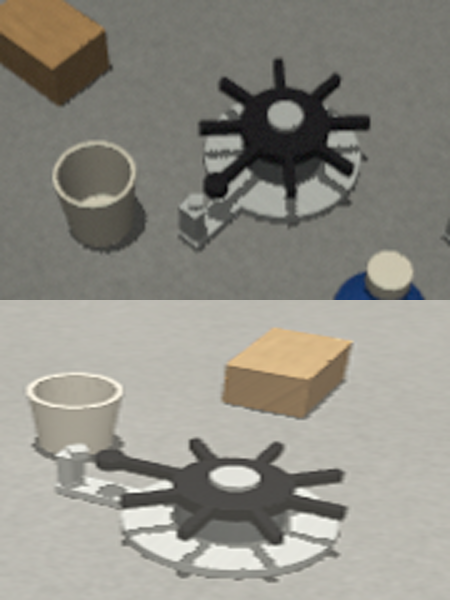

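View pics/diff_side.png

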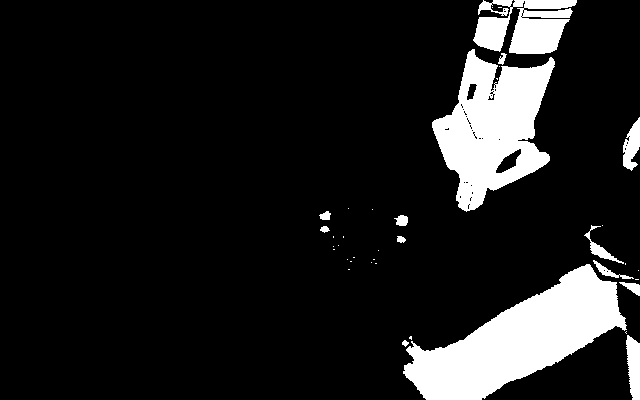

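View pics/diff_scene.png

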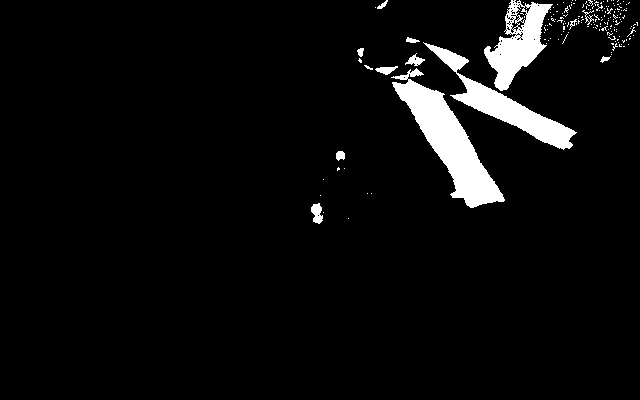

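The difference images show only the arm, its shadow and the knob's old and new positions, apart from specks of a pixel or so at the wheel. The knob is in line with the pointer in both views.

```bash
python3 -c "
from bench import order; print(order.sign_off())"
```

```text
the job is handed in; nothing more can be done
None
```

The pickup-hour wheel is set: the long tab rests in line with the pointer, and I've handed the job in. No verdict was reported back.

- **What I did:** The wheel started three clicks short. With the fingers shut, I pushed it round counter-clockwise one click at a time, from the side opposite the long tab. After each click I checked the pictures, and at the end I lifted straight out and moved the arm clear. The last reading before handing in was at about 16 s of the 54 s allowed.
- **Last checks:** Both fixed cameras show the long tab at the pointer. Compared with the starting pictures, only the arm, its shadow and the round end of the tab changed, apart from specks about a pixel wide at the wheel. So the stand, bottle, box and cup are where they were, and the arm is clear of everything.
- **Small disagreement:** The pointer's bearing measured about −20°, while the tabs' spacing puts it at −22.5°. That 2.4° (0.04 rad) difference is well inside the 0.15 rad allowed. I had no direct joint reading, so the final angle is judged from the pictures.

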